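# Hold a spring clip gaping around the display card's edge

## Task

Open the beech box's lid all the way until it rests back on its stop, and take out the green spring clip by its two handles. Squeeze the handles so the jaws gape and hold the clip level around the blue-striped upright edge of the display card, one jaw on each side and neither touching the card, so that a sample tag can be slipped in; finish while still holding it open there. Do not bump the card stand or disturb the candles and tools nearby.

Things in the scene. Friction and masses are not known exactly. Their poses are not given: they have to be found in the camera images.
- clip_box: Fixed beech box, 130 x 200 mm outside (x by y of its frame), 62 mm high, walls 6 mm, with a flat grey felt tray inside, its top 34 mm above the table. Origin: centre of the underside, on the table. Its front (-x of its frame) roughly faces the robot; the lid is hinged along the back (+x). A similar box without brass bar stands far back right: leave it.
- clip_box_lid (a joint): Lid of clip_box, a 133 x 206 x 7 mm board, top 70 mm above the table when shut: 0 rad = shut, grows as it opens, stop at 1.83 rad (leaning back past upright, where its weight keeps it; short of upright it falls shut). Under 0.4 kg.
- lid_hinge (a point): Middle of the lid's hinge axis, at the box's back: 68 mm behind the box's centre, 63 mm above the table. The axis runs along y of the box frame.
- lid_bar (a point): Middle of the round brass pull bar, 80 mm long, about 10 mm thick, parallel to the hinge (y of the box frame), 35 mm out from the lid's front edge, 171 mm from the hinge axis; with the lid shut 66.5 mm above the table. Free room before, behind and under it. Being round, it can turn between fingers that pinch it from above and carry it along the arc.
- clip: Left lever (with steel pin) of the green spring clip; the right lever is hinged to it. Loose, 0.09 kg, lies flat on the felt tray in clip_box, 24 mm high. Origin on the pivot axis at the underside; z = pivot axis (up), x to the jaws, y left. The clip's middle line turns from this x clockwise seen from above by half of joint clip_lever: its yaw = this yaw - joint/2. Jaws end 44 mm ahead of the pivot.
- clip_lever (a joint): Clip opening: 0 = jaws shut, 0.5 rad = fully open (stop). Handles reach 44 mm behind the pivot, 49 mm apart over the outsides at the rear when shut; pressed fully they lie parallel, 26 mm over the outsides, 2 to 48 mm behind the pivot, with the jaw tips 21 mm apart. Shut by a spring (0.08 N m shut, 0.2 N m open): about 7 N on each handle, 28 mm behind the pivot, opens it fully.
- clip_pivot (a point): On the pivot axis at half the clip's height (12 mm above its underside).
- jaw_left (a point): Inner side of the left jaw's tip, half height of the clip, 42 mm from the pivot.
- jaw_right (a point): Inner side of the right jaw's tip, likewise.
- card_stand: Stiff white card, 3 mm thick, 80 mm wide, upright in a slotted beech foot 90 x 47 x 30 mm; loose, about 0.8 kg. Origin: centre of the foot's underside; z up; x along the card's width away from the blue-striped edge, y square to the card. Card top 125 mm above the table. The blue stripe runs up the upright edge nearer the robot (-x); a reddish candle picture is on the card.
- card_edge (a point): Middle of the blue-striped upright edge: 40 mm from the card's centre, 77.5 mm above the table; axes as card_stand's (x into the card, y square to it, z up).
- seal_stamp: Brass seal stamp with dark handle, 28 x 28 x 82 mm, standing; origin under it. Leave alone.
- bottle: Amber dropper bottle, 36 x 35 x 105 mm, standing; origin under it. Leave alone.
- spool: Spool of wick, 52 mm wide, 36 mm high; origin at its underside. Leave alone.
- tall_candle: Ribbed pillar candle, about 70 mm across, 198 mm high; origin under it. Leave alone.
- shell_candle: Small tan shell candle, 50 x 76 mm, 44 mm high; origin under it. Leave alone.
There are look-alikes about, which are no part of the job. What is shaped like the card_stand but red or yellow is not meant.

How it is judged (in metres and radians):
On the way, in this order (a step that is already met when the one before it is completed fails the run):
1. the lid is fully open, resting on its stop, and let go (value of joint clip_box_lid above 1.75 rad and contact force between the fingers and clip_box below 0.3 N), for 0.2 s.
2. the clip is lifted clear of the box (height (world z) of clip above 0.085 m and contact force between the fingers and clip above 2 N), for 0.2 s.
At the end, for the whole second after the job is handed in: Lid still open (over 1.7 rad); fingers hold the clip (over 3 N), open past 0.33 rad, still and level (0.3 rad); pivot within 35 mm of the edge middle's height, 5 mm or more outside it; jaw tips 8 mm or more past the edge, one each side, 4 mm or more off the mid-plane; under 1 N on the card stand (value of joint clip_box_lid above 1.7 rad and value of joint clip_lever above 0.33 rad and contact force between the fingers and clip above 3 N and contact force between clip and card_stand below 1 N and ((y of jaw_left in the frame of card_edge above 0.004 m and y of jaw_right in the frame of card_edge below -0.004 m) or (y of jaw_right in the frame of card_edge above 0.004 m and y of jaw_left in the frame of card_edge below -0.004 m)) and x of each of jaw_left, jaw_right in the frame of card_edge above 0.008 m and x of clip_pivot in the frame of card_edge below -0.005 m and z of clip_pivot in the frame of card_edge between -0.035 and 0.035 m and angle between the z axis of clip and the z axis of card_stand, either way round below 0.3 rad and linear speed of clip below 0.02 m/s); the arm keeps its last pose, push and grip.
It fails at once if the card stand is shoved (over 12 mm) or tilted (distance of card_stand from where it was at the start of the episode above 0.012 m or angle between card_stand's own z axis and vertical above 0.15 rad).
It fails at once if the clip or the robot bumps the card stand hard (over 10 N) (contact force between any of clip, the arm, the fingers and card_stand above 10 N).
It fails at once if a bystander is pushed more than 20 mm or tipped over (distance of any of seal_stamp, bottle, spool, tall_candle, shell_candle from where it was at the start of the episode above 0.02 m or angle between any of seal_stamp, bottle, spool, tall_candle, shell_candle's own z axis and vertical above 0.5 rad).
It also fails if it takes over 59 s, if anything falls off the work surface, if the arm or the gripper's body presses on something with over 40 N, if the wrist force passes 120 N, or if a joint passes its speed limit or range.

## Robot

A 6-joint arm with a two-finger parallel gripper is mounted at the origin on a cart in front of the work surface, level with it; the furniture and walls round the work are solid. World frame = base frame: x ahead of the robot, y to its left, z up, the work surface at z = 0. Lengths are in mm, angles in rad, forces in N, time in s.
With the tool pointing down it reaches from about 400 to 925 mm from the base axis. Payload 12.5 kg.
Tool frame: the origin (TCP) lies midway between the tips of the shut fingers; the grasp point (between the pads) lies 19 mm behind it; z points along the fingers, y is the line along which they close (so a half turn about z gives the same grasp; the last joint's range is limited). The gripper opens to 95 mm and grips with 3 to 60 N. Pads are 20 mm wide; open, the fingers measure 119 mm over their backs; the gripper's body (75 mm by 180 mm) begins 59 mm behind the grasp point.
Start: joints at [-1.227, 0.491, 1.559, -0, 1.092, -0.106], TCP at [271.766, -562.845, 178.161] pointing down, gripper open.
Joint ranges: [-3.1, 3.1], [-0.84, 2.19], [0.05, 2.79], [-1.13, 4.28], [0.06, 2.93], [-2.69, 2.69]. Speed limits (rad/s): [2.22, 2.22, 2.79, 3.14, 3.14, 3.14].

## Interface

Orientations are given as [roll, pitch, yaw] about the fixed x, y, z axes, in that order (R = Rz(yaw) Ry(pitch) Rx(roll)).
In Python, from cell import env gives the robot as it stands.
- The arm moves only by the tool arm_command, never from a script. Its argument "targets" is a list of rows, each a list of 5 numbers: the shift along the tool's x, y, z in mm, then the turn about the tool's z in degrees, then the opening, from 0 (shut) to 1 (fully open). In form: [[tx, ty, tz, roll, fingers], ...]. A call has 1 to 5 rows; each row is the pose to reach, as a shift and turn from the pose commanded when the call began, along the tool's axes at that moment; what a row does not reach only later rows make up. A row lasts 1/10 s, in which the tool goes at most 50 mm and 8.59 degrees, less where a joint would pass 70% of its speed; a pose out of reach is approached as far as the arm can. A call with a gripper value outside its range is refused whole. The fingers move at their own pace and stop on an object; the grip force is fixed at half the most. Time passes only in rows, so rows that repeat a pose let the fingers close. It gives the time, the measured TCP pose, the force, the opening and the grip force at its end, in the units of the state.
- env.state(): the state, without advancing time (a new reading comes with each control period).
- env.read_camera(name): name is "scene" or "top"; returns a dict with "frame" (400x640x3 uint8, red, green, blue), "vertical_fov" (degrees; the focal length in pixels is half the picture's height over the tangent of half this angle, whatever the lens; pixels are square), "cx", "cy" (the principal point, pixels), "world_from_camera" (4x4, takes a point from camera to world coordinates). Camera axes: x right, y down, z forward; pixel columns grow to the right and rows downward; lengths in mm; the calibration is good to about 2 mm. A picture is of the moment at which its call begins. There is no depth.
- env.job_done(): hands the job in; it is judged then, once.
The state is a dict: "t": time; "joints": joint angles; "qvel": joint speeds; "tau": joint torques, N m; "eef_pos": TCP position; "tcp_rot": TCP orientation; "ft_force": force on the tool from outside, world axes, zero at the start; "moment": the same for the moment, N m; "opening": opening from 0.0 (shut) to 1.0 (fully open); "grip_force": force on a finger pad.
Only numpy, scipy, OpenCV 4.12 (cv2) and the standard library are available. Lean on these libraries where they do the work, as an engineer would, in place of code of your own. Each camera call takes 0.05 s, during which the arm holds its last target. There are 200 camera calls.

## Working session

There is one attempt and no reset: what is moved stays moved. The work goes in short steps, Python scripts to look and compute and a tool call to move; the robot and the scene stay as the last step left them, time stands still between calls to the robot, and variables do not carry over. Pictures are saved under pics/ and viewed, at most 10 in all, crops included, and the job is handed in when it is done.

Besides the shell and the picture viewer there is one more tool, called as name(argument=value, ...) on one line, values as JSON. arm_command: Moves the arm, as the interface text tells. Its arguments: {"type":"object","properties":{"targets":{"type":"array","items":{"type":"array","items":{"type":"number"}}}},"required":["targets"]}

```bash
ls; mkdir -p pics; python3 - <<'E'
from cell import env
import cv2
print(env.state())
for n in("scene","top"):
    r=env.read_camera(n); cv2.imwrite(f"pics/{n}0.png",r["frame"][:,:,::-1]); print({k:v for k,v in r.items() if k!="frame"})
E
```

```text
pics
{'t': 0.0, 'joints': array([-1.22660843e+00,  4.91558832e-01,  1.55949612e+00,  1.34939597e-06,
        1.09166394e+00, -1.05618197e-01]), 'qvel': array([-0.00085448,  0.0007282 , -0.00050643, -0.00115548, -0.00020334,
       -0.00212138]), 'tau': array([-7.59829782e-04, -6.12646222e+01, -2.58174384e+01,  6.92796987e-02,
        4.82655130e-02, -1.15825665e-04]), 'eef_pos': array([ 271.6536465 , -562.5446212 ,  177.54614745]), 'tcp_rot': array([-3.14047282e+00, -1.19919716e-04,  4.49805405e-01]), 'ft_force': array([-0.5108546 , -0.42583848,  0.13469705]), 'moment': array([ 0.00055936,  0.0265218 , -0.04277651]), 'grip_force': 0.0, 'opening': 0.9996492738846408}
{'vertical_fov': 52.49621899665448, 'cx': 318.18061739526667, 'cy': 199.16756743285742, 'world_from_camera': array([[-8.98619854e-01, -1.98440353e-01,  3.91284786e-01,
         9.00630255e+01],
       [-4.37921762e-01,  4.59753866e-01, -7.72561268e-01,
         8.30159150e+02],
       [-2.65873621e-02, -8.65591017e-01, -5.00045301e-01,
         6.63751919e+02],
       [ 0.00000000e+00,  0.00000000e+00,  0.00000000e+00,
         1.00000000e+00]])}
{'vertical_fov': 50.84339197083979, 'cx': 315.74679745724194, 'cy': 198.33994081557762, 'world_from_camera': array([[-2.69472346e-03, -9.91494899e-01,  1.30117651e-01,
         3.64090238e+02],
       [-9.99832153e-01,  5.02937442e-03,  1.76173478e-02,
        -1.17582375e+02],
       [-1.81219209e-02, -1.30048337e-01, -9.91342033e-01,
         1.44218738e+03],
       [ 0.00000000e+00,  0.00000000e+00,  0.00000000e+00,
         1.00000000e+00]])}
```

View pics/scene0.png

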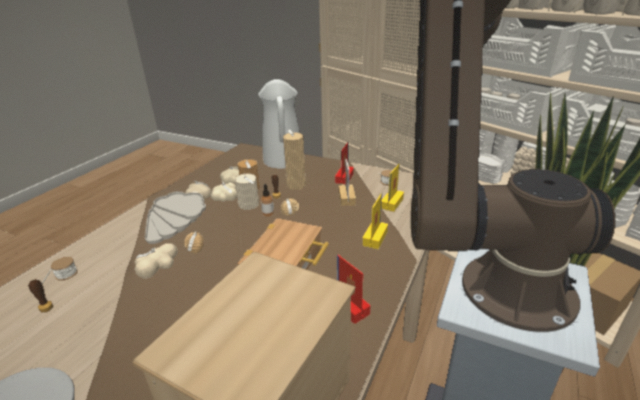

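View pics/top0.png

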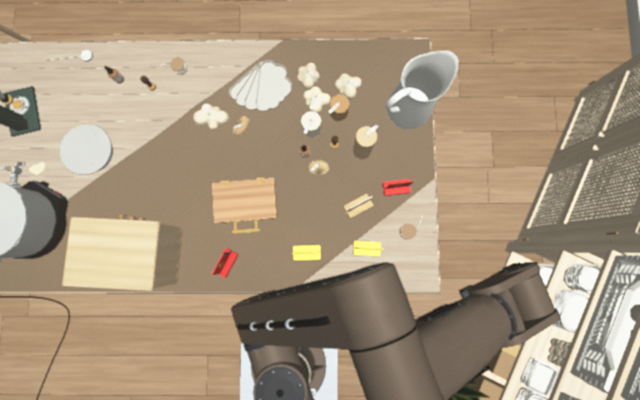

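The scene view shows the beech box (about 285,240) in front of a tall wooden box, and the white card at about (347,185). In the top view the box is at (244,200) with its bar at (246,226), and the card stand is at (359,205). I'll enlarge both.

```bash
cat > h.py <<'E'
from cell import env
import numpy as np, cv2
def cam(n):
    r=env.read_camera(n); r["f"]=200/np.tan(np.radians(r["vertical_fov"]/2)); return r
def onz(r,u,v,z):
    M=r["world_from_camera"]; d=M[:3,:3]@[(u-r["cx"])/r["f"],(v-r["cy"])/r["f"],1]; o=M[:3,3]
    return o+d*(z-o[2])/d[2]
def px(r,p):
    M=r["world_from_camera"]; q=M[:3,:3].T@(np.array(p,float)-M[:3,3]); return q[:2]/q[2]*r["f"]+[r["cx"],r["cy"]]
def crop(r,u0,v0,w,h,s): return cv2.resize(r["frame"][v0:v0+h,u0:u0+w,::-1],None,fx=s,fy=s,interpolation=cv2.INTER_CUBIC)
E
python3 - <<'E'
from h import *
t=cam("top");s=cam("scene")
a=crop(t,205,170,80,70,5);b=crop(t,330,180,80,70,5)
c=crop(s,240,210,100,60,4);d=crop(s,310,140,100,75,4)
c=cv2.copyMakeBorder(c,0,60,0,0,0);
cv2.imwrite("pics/c1.png",cv2.resize(np.hstack([a,b]),(800,350)))
top=np.hstack([a,b]);bot=np.hstack([cv2.resize(c,(400,250)) if 0 else c[:240],d[:240]])
cv2.imwrite("pics/c1.png",np.vstack([top,bot]))
E
```

```text
(no output)
```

View pics/c1.png

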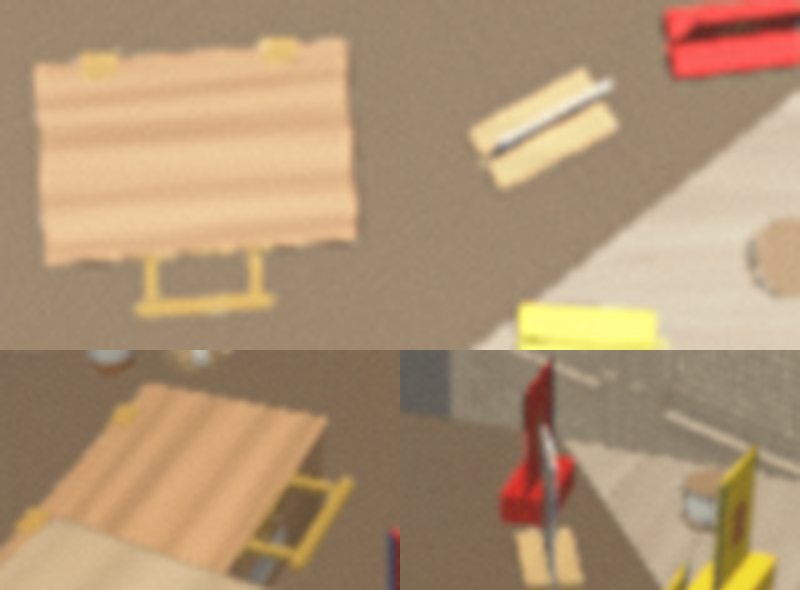

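The crop shows the lid corners (5x, top view) at (35,65), (346,38), (357,240), (45,265) and bar ends at (137,309), (273,299). The card top runs from the dark blue end (493,152) to (612,84); the foot corners are (470,130), (585,68), (618,128), (503,188).

```bash
python3 - <<'E'
from h import *
t=cam("top")
B=lambda x,y,z:onz(t,205+x/5,170+y/5,z)
C=lambda x,y,z:onz(t,330+(x-400)/5,180+y/5,z)
L=[B(x,y,70) for x,y in[(35,65),(346,38),(357,240),(45,265)]]
for p in L:print(p.round(1))
print("size",np.linalg.norm(L[0]-L[1]),np.linalg.norm(L[1]-L[2]),np.linalg.norm(L[3]-L[0]))
b=[B(137,309,66.5),B(273,299,66.5)];print("bar",b,np.mean(b,0),np.linalg.norm(b[0]-b[1]))
c=np.mean(L,0);e=(L[0]+L[1]-L[2]-L[3])/2;print("lid c",c,"yaw",np.degrees(np.arctan2(e[1],e[0])))
w=(L[0]+L[3]-L[1]-L[2]);print("yaw w",np.degrees(np.arctan2(-w[0],w[1])))
k=[C(493,152,125),C(612,84,125)];print("card",k,np.linalg.norm(k[0]-k[1]),np.degrees(np.arctan2(*(k[1]-k[0])[1::-1])))
F=[C(x,y,30) for x,y in[(470,130),(585,68),(618,128),(503,188)]];print("foot",np.mean(F,0),np.linalg.norm(F[0]-F[1]),np.linalg.norm(F[1]-F[2]))
d=F[1]+F[2]-F[0]-F[3];print(np.degrees(np.arctan2(d[1],d[0])))
E
```

```text
[597.3 251.2  70. ]
[614.3  44.4  70. ]
[479.9  35.9  70. ]
[464.3 240.7  70. ]
size 207.4408105865518 134.63923724790487 133.3867114765964
bar [array([435.50078578, 180.21259574,  66.5       ]), array([441.71306786,  90.98378885,  66.5       ])] [438.60692682 135.5981923   66.5       ] 89.44480100475398
lid c [538.96020325 143.04282879  70.        ] yaw 4.086154848941054
yaw w 4.5197366021065895
card [array([ 498.24370339, -197.29017061,  125.        ]), array([ 540.96515025, -272.75113261,  125.        ])] 86.71492840373166 -60.48407685406163
foot [ 523.75178529 -237.62060554   30.        ] 88.69097570154408 46.22245463909919
-62.281064928103845
```

```bash
cat >> h.py <<'E'
def pose():
    s=env.state(); return s["eef_pos"],s["tcp_rot"]
def plan(p,psi,wps,op,step=48,turn=8.5):
    "wps: [x,y,z,psi_deg]; tool down. prints calls of <=5 rows"
    p=np.array(p,float);seq=[]
    for w in wps:
        w=np.array(w,float);d=w[:3]-p;n=max(1,int(np.ceil(max(np.linalg.norm(d)/step,abs(w[3]-psi)/turn)-1e-6)))
        seq+=[np.r_[p+d*(i+1)/n,psi+(w[3]-psi)*(i+1)/n,0] for i in range(n)];
        seq_p=w; st=(p,psi); p=w[:3];psi=w[3]
    return seq
def show(p0,psi0,wps,op,**k):
    seq=plan(p0,psi0,wps,op,**k);p=np.array(p0,float);psi=psi0
    for i in range(0,len(seq),5):
        c,s=np.cos(np.radians(psi)),np.sin(np.radians(psi));R=np.array([[c,s,0],[s,-c,0],[0,0,-1]])
        print([[*np.round(R.T@(q[:3]-p),1).tolist(),round(psi-q[3],1),op] for q in seq[i:i+5]])
        p,psi=seq[min(i+4,len(seq)-1)][:3],seq[min(i+4,len(seq)-1)][3]
E
python3 - <<'E'
from h import *
t=cam("top")
print("red",onz(t,218,271,125),onz(t,231,251,125))
show([271.8,-562.8,178.2],25.77,[[430,-300,230,60],[438,136,130,94.3]],0.3)
E
```

```text
red [311.29773779 209.5544961  125.        ] [372.7209493  170.54639471 125.        ]
[[36.7, -24.0, -7.4, np.float64(-4.9), 0.3], [73.3, -48.0, -14.8, np.float64(-9.8), 0.3], [110.0, -72.0, -22.2, np.float64(-14.7), 0.3], [146.7, -95.9, -29.6, np.float64(-19.6), 0.3], [183.4, -119.9, -37.0, np.float64(-24.5), 0.3]]
[[43.3, -6.7, -7.4, np.float64(-4.9), 0.3], [86.6, -13.3, -14.8, np.float64(-9.8), 0.3], [120.6, -40.6, -4.8, np.float64(-13.2), 0.3], [154.7, -67.9, 5.2, np.float64(-16.6), 0.3], [188.7, -95.2, 15.2, np.float64(-20.1), 0.3]]
[[41.3, -14.0, 10.0, np.float64(-3.4), 0.3], [82.6, -27.9, 20.0, np.float64(-6.9), 0.3], [123.9, -41.9, 30.0, np.float64(-10.3), 0.3], [165.3, -55.8, 40.0, np.float64(-13.7), 0.3], [206.6, -69.8, 50.0, np.float64(-17.2), 0.3]]
[[43.6, -1.1, 10.0, np.float64(-3.4), 0.3], [87.2, -2.3, 20.0, np.float64(-6.9), 0.3]]
```

arm_command(targets=[[37, -24, -7, -5, 0.3], [73, -48, -15, -10, 0.3], [110, -72, -22, -15, 0.3], [147, -96, -30, -20, 0.3], [183, -120, -37, -24.5, 0.3]])

```text
t: 0.8
eef_pos: [385.1, -373.6, 215.6]
tcp_rot: [3.141, 0.0, 0.881]
ft_force: [-0.6, -0.5, -0.2]
opening: 0.635
grip_force: 0.0
```

arm_command(targets=[[43, -7, -7, -5, 0.3], [87, -13, -15, -10, 0.3], [121, -41, -5, -13, 0.3], [155, -68, 5, -16.5, 0.3], [189, -95, 15, -20, 0.3]])

```text
t: 1.3
eef_pos: [431.9, -167.4, 199.9]
tcp_rot: [3.141, 0.0, 1.229]
ft_force: [0.6, 0.3, -0.5]
opening: 0.303
grip_force: 0.0
```

arm_command(targets=[[41, -14, 10, -3.5, 0.3], [83, -28, 20, -7, 0.3], [124, -42, 30, -10, 0.3], [165, -56, 40, -13.5, 0.3], [206, -70, 50, -17, 0.3]])

```text
t: 1.8
eef_pos: [435.6, 50.1, 150.0]
tcp_rot: [3.141, 0.0, 1.526]
ft_force: [0.3, -0.9, -0.6]
opening: 0.3
grip_force: 0.0
```

```bash
python3 - <<'E'
from h import *
p,r=pose();print(env.state()["t"],p,r,np.degrees(r[2]),env.state()["opening"])
show(p,np.degrees(r[2]),[[438,135.5,120,94.3],[438,135.5,56,94.3]],0.3)
E
```

```text
1.8 [435.59924179  50.09515733 149.95035402] [3.14088465e+00 1.06339754e-04 1.52554506e+00] 87.40729337625172 0.29986769797301177
[[42.7, -0.7, 15.0, np.float64(-3.4), 0.3], [85.4, -1.5, 30.0, np.float64(-6.9), 0.3], [85.4, -1.5, 62.0, np.float64(-6.9), 0.3], [85.4, -1.5, 94.0, np.float64(-6.9), 0.3]]
```

arm_command(targets=[[43, -1, 15, -3.5, 0.3], [85.4, -1.5, 30, -7, 0.3], [85.4, -1.5, 62, -7, 0.3], [85.4, -1.5, 80, -7, 0.3], [85.4, -1.5, 94, -7, 0.3]])

```text
t: 2.3
eef_pos: [437.9, 134.2, 54.9]
tcp_rot: [-3.141, 0.0, 1.647]
ft_force: [0.3, 1.0, 1.0]
opening: 0.301
grip_force: 0.0
```

arm_command(targets=[[0, 0, 0, 0, 0], [0, 0, 0, 0, 0], [0, 0, 0, 0, 0], [0, 0, 0, 0, 0]])

```text
t: 2.7
eef_pos: [438.8, 133.7, 56.9]
tcp_rot: [3.14, -0.0, 1.645]
ft_force: [0.1, 0.2, -1.0]
opening: 0.03
grip_force: 0.0
```

```bash
python3 - <<'E'
from h import *
s=env.state();p,r=pose();print(s["t"],p,np.degrees(r[2]),s["opening"],s["grip_force"],s["ft_force"])
t=cam("top");q=cam("scene")
cv2.imwrite("pics/c2.png",np.hstack([crop(t,205,160,80,80,5),cv2.resize(crop(q,240,190,120,120,3),(400,400))]))
th=np.radians(np.arange(0,108,3.5));off=p-np.array([437.8,135.4,66.5])
a0=np.arctan2(3.5,171);a=np.radians(4.3);c,s_=np.cos(a),np.sin(a)
H=p+np.array([170.5*c,170.5*s_,-3.5]);L=np.hypot(170.5,3.5)
# tool y = +box x, tool z = down; rows from start
for k in range(0,len(th)): 
  f=lambda x:np.array([-L*np.cos(x+a0),-L*np.sin(x+a0)])
  b=f(th[(k-1)//5*5 if k else 0]); print(k,(f(th[k])-b).round(1),end=";")
E
```

```text
2.7 [438.75882109 133.73954489  56.86606569] 94.26097503799048 0.03016367079022484 0.0 [ 0.05363123  0.17301671 -1.01966848]
0 [0. 0.];1 [  0.5 -10.4];2 [  1.7 -20.8];3 [  3.5 -31. ];4 [  5.9 -41.1];5 [  8.9 -51.1];6 [ 3.6 -9.8];7 [  7.9 -19.3];8 [ 12.7 -28.5];9 [ 18.  -37.5];10 [ 23.9 -46.1];11 [ 6.4 -8.2];12 [ 13.3 -16. ];13 [ 20.6 -23.4];14 [ 28.4 -30.3];15 [ 36.6 -36.7];16 [ 8.6 -5.9];17 [ 17.5 -11.3];18 [ 26.7 -16.1];19 [ 36.2 -20.4];20 [ 46. -24.];21 [10.  -3.1];22 [20.1 -5.5];23 [30.3 -7.3];24 [40.7 -8.5];25 [51.1 -9.1];26 [10.4  0.1];27 [20.8  0.8];28 [31.1  2.1];29 [41.4  4.1];30 [51.5  6.7];
```

View pics/c2.png

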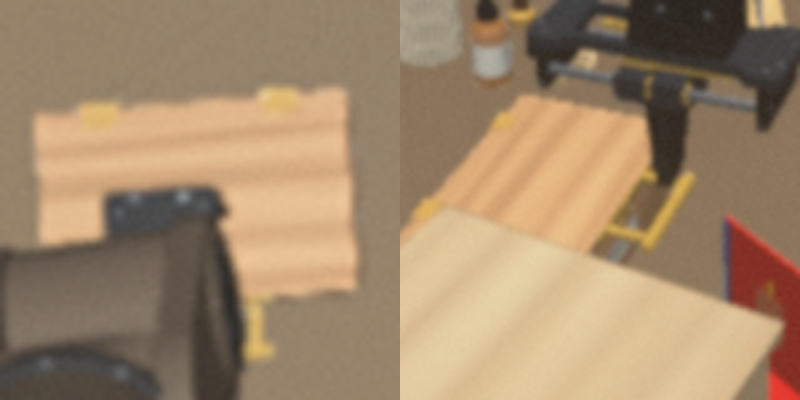

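The scene crop shows the shut fingers standing at about (320,244) behind the bar, which runs (314.5,262)–(327,244). The fingers closed short of the bar, so I'll triangulate it.

```bash
python3 - <<'E'
from h import *
q=cam("scene");t=cam("top")
P=[onz(q,314.5,262.3,66.5),onz(q,327,244,66.5)];print(P,np.mean(P,0))
print("tcp px",px(q,pose()[0]),px(q,pose()[0]+[0,0,19]), "bar mid px exp",px(q,[437.8,135.4,66.5]))
print("top bar", px(t,[437.8,135.4,66.5]))
print("lid front corner scene", px(q,[479.9,35.9,70]))
E
```

```text
[array([436.95841075, 174.0914868 ,  66.5       ]), array([440.43055471,  97.7294779 ,  66.5       ])] [438.69448273 135.91048235  66.5       ]
tcp px [321.48802777 255.70325519] [321.30892601 249.370654  ] bar mid px exp [321.37295435 252.83942837]
top bar [246.0519213 231.0468681]
lid front corner scene [323.25291971 226.41811584]
```

```bash
python3 - <<'E'
from h import *
s=env.state();print(s["t"],s["opening"],s["grip_force"])
q=cam("scene");p=pose()[0]
im=crop(q,280,200,80,75,8)
for P,c in((p,(0,0,255)),([437.8,135.4,66.5],(0,255,0)),(p+[0,0,19],(255,0,0))):
    u=(px(q,P)-[280,200]+.5)*8; cv2.circle(im,tuple(int(x) for x in u),4,c,1)
cv2.imwrite("pics/c3.png",im)
print(onz(q,320.4,245.5,57),onz(q,320.4,245.5,80))
E
```

```text
2.9 0.006166715440185429 0.0
[458.42555557  98.45755803  57.        ] [444.46212516 126.19399546  80.        ]
```

View pics/c3.png

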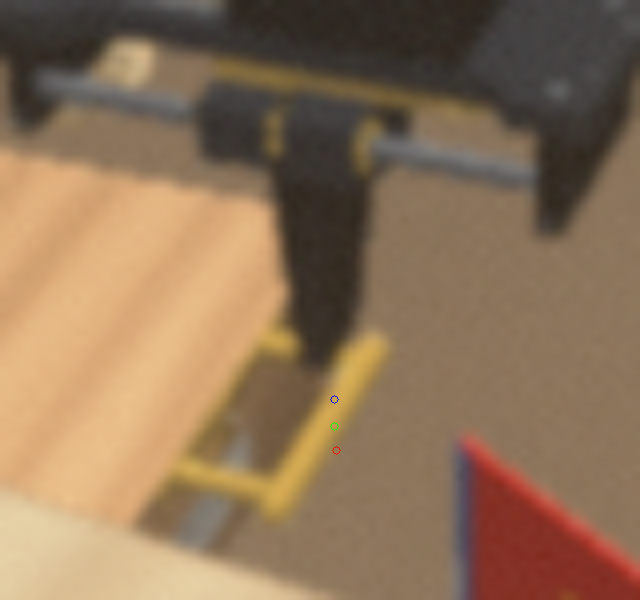

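The tip shows at crop (320,365), i.e. pixel (320,245.6), about 10 px above the projected TCP (red ring). The fingers therefore sit either higher than reported or further toward -y, so I'll check with the gripper body in the top view.

```bash
python3 - <<'E'
from h import *
t=cam("top");p=pose()[0];print(p,env.state()["joints"])
for z in(135,160,185,210):print(z,onz(t,226,198.3,z),onz(t,249.5,197.8,z))
q=cam("scene")
# fingertip ray in scene: points at several z
for z in(57,65,70,75,80,85,90):print(z,onz(q,320,245.6,z).round(1))
E
```

```text
[438.43107836 133.72615952  56.28362853] [ 1.51844961e-01  4.46050479e-01  2.08489681e+00 -1.72868580e-04
  6.10288249e-01  7.75276166e-02]
135 [537.22299119 188.03099413 135.        ] [538.4319696  113.90439406 135.        ]
160 [533.91182181 182.18612877 160.        ] [535.09767847 109.47720227 160.        ]
185 [530.60065242 176.3412634  185.        ] [531.76338733 105.05001048 185.        ]
210 [527.28948304 170.49639804 210.        ] [528.42909619 100.62281869 210.        ]
57 [459.2  99.2  57. ]
65 [454.3 108.9  65. ]
70 [451.3 114.9  70. ]
75 [448.2 120.9  75. ]
80 [445.2 126.9  80. ]
85 [442.1 133.   85. ]
90 [439.1 139.   90. ]
```

Both views agree with the reported x and y, but the tips are really at z≈87, about 30 mm higher than reported. I'll reopen, go down 30 mm in steps while watching the force, and close.

arm_command(targets=[[0, 0, 0, 0, 0.3], [0, 0, 0, 0, 0.3], [0, 0, 0, 0, 0.3], [0, 0, 0, 0, 0.3], [0, 0, 5, 0, 0.3]])

```text
t: 3.55
eef_pos: [438.6, 133.8, 51.3]
tcp_rot: [3.141, 0.0, 1.645]
ft_force: [1.1, -0.4, 0.2]
opening: 0.295
grip_force: 0.0
```

arm_command(targets=[[0, 1, 7, 0, 0.3], [0, 1, 14, 0, 0.3], [0, 1, 20, 0, 0.3], [0, 1, 25, 0, 0.3], [0, 1, 25, 0, 0.3]])

```text
t: 4.05
eef_pos: [438.9, 133.8, 25.3]
tcp_rot: [-3.14, 0.0, 1.645]
ft_force: [1.3, -1.8, 0.5]
opening: 0.3
grip_force: 0.0
```

arm_command(targets=[[0, 0, 0, 0, 0], [0, 0, 0, 0, 0], [0, 0, 0, 0, 0], [0, 0, 0, 0, 0], [0, 0, 0, 0, 0]])

```text
t: 4.55
eef_pos: [438.1, 133.7, 26.2]
tcp_rot: [-3.139, 0.0, 1.645]
ft_force: [-4.8, -0.5, 3.8]
opening: 0.11
grip_force: 30.0
```

arm_command(targets=[[0, 0.5, -10.4, 0, 0], [0, 1.7, -20.8, 0, 0], [0, 3.5, -31, 0, 0], [0, 5.9, -41.1, 0, 0], [0, 8.9, -51.1, 0, 0]])

```text
t: 5.05
eef_pos: [446.7, 134.4, 78.2]
tcp_rot: [-3.139, 0.0, 1.645]
ft_force: [-6.5, -0.3, -1.2]
opening: 0.102
grip_force: 30.0
```

arm_command(targets=[[0, 3.6, -9.8, 0, 0], [0, 7.9, -19.3, 0, 0], [0, 12.7, -28.5, 0, 0], [0, 18, -37.5, 0, 0], [0, 23.9, -46.1, 0, 0]])

```text
t: 5.55
eef_pos: [469.1, 136.2, 124.4]
tcp_rot: [-3.136, 0.0, 1.645]
ft_force: [-15.0, -0.2, 6.3]
opening: 0.103
grip_force: 30.0
```

arm_command(targets=[[0, 5.4, -8.4, 0, 0], [0, 12.3, -16.4, 0, 0], [0, 19.6, -23.9, 0, 0], [0, 27.4, -30.9, 0, 0], [0, 35.6, -37.3, 0, 0]])

```text
t: 6.05
eef_pos: [504.7, 139.0, 162.8]
tcp_rot: [-3.137, -0.0, 1.646]
ft_force: [-19.5, -0.3, 21.3]
opening: 0.101
grip_force: 30.7
```

arm_command(targets=[[0, 8.6, -5.9, 0, 0], [0, 17.5, -11.3, 0, 0], [0, 26.7, -16.1, 0, 0], [0, 36.2, -20.4, 0, 0], [0, 46, -24, 0, 0]])

```text
t: 6.55
eef_pos: [553.3, 142.8, 190.1]
tcp_rot: [3.138, -0.001, 1.646]
ft_force: [-15.7, 0.7, 36.9]
opening: 0.088
grip_force: 35.1
```

arm_command(targets=[[0, 10, -5.5, 0, 0], [0, 20.1, -8.5, 0, 0], [0, 30.3, -10.5, 0, 0], [0, 40.7, -12, 0, 0], [0, 51.1, -13, 0, 0]])

```text
t: 7.05
eef_pos: [606.1, 146.9, 201.4]
tcp_rot: [3.135, -0.001, 1.645]
ft_force: [-1.2, 3.8, 11.2]
opening: 0.056
grip_force: 24.3
```

```bash
python3 - <<'E'
from h import *
s=env.state();p=s["eef_pos"];print(s["t"],p,s["opening"],s["grip_force"],s["ft_force"])
t=cam("top");q=cam("scene")
im=crop(q,220,130,110,120,5);im2=cv2.resize(crop(t,200,150,50,120,5),None,fx=1,fy=1)
cv2.imwrite("pics/c4.png",np.hstack([im,im2]))
print(px(q,p),px(q,p+[0,0,30]),px(q,[608,148,63]))
E
```

```text
7.05 [606.11691028 146.8830172  201.39936291] 0.05578478945861347 24.30755582638085 [-1.17673347  3.84192636 11.18800702]
[253.93433304 192.27262653] [252.57354909 181.02964268] [258.83285646 239.96049668]
```

View pics/c4.png

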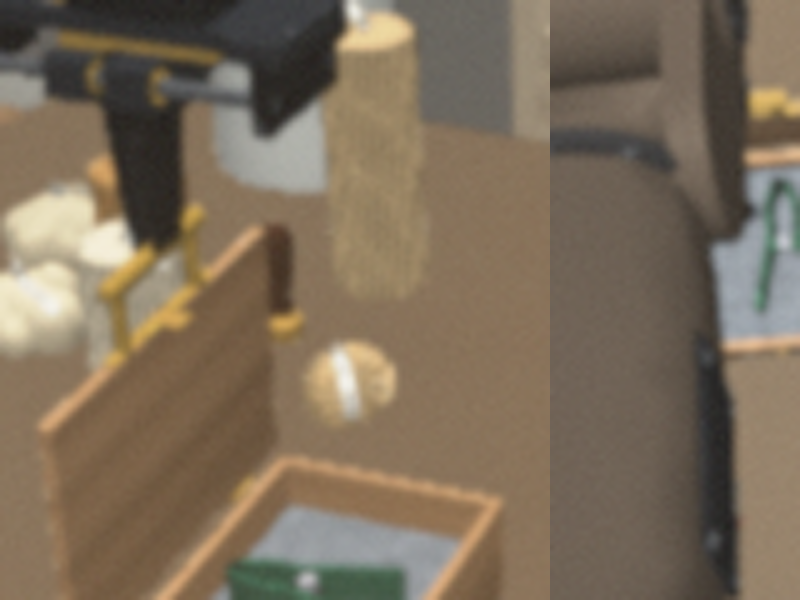

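The scene crop shows the lid about upright, with the bar held right at the fingertips, near pixel (250,179). The open box shows the green clip. I'll carry on over the top, biased downward to re-seat the bar.

arm_command(targets=[[0, 6, 4, 0, 0], [0, 16, 6, 0, 0], [0, 26, 7, 0, 0], [0, 36, 9, 0, 0], [0, 46, 12, 0, 0]])

```text
t: 7.65
eef_pos: [657.4, 150.7, 196.1]
tcp_rot: [3.118, -0.002, 1.645]
ft_force: [-21.8, 0.5, 67.7]
opening: -0.001
grip_force: 35.4
```

arm_command(targets=[[0, 0, -20, 0, 0], [0, 0, -45, 0, 0], [0, 0, -45, 0, 0]])

```text
t: 7.95
eef_pos: [651.8, 149.8, 235.6]
tcp_rot: [3.134, -0.0, 1.645]
ft_force: [-0.3, -0.3, 0.2]
opening: 0.006
grip_force: 0.0
```

```bash
python3 - <<'E'
from h import *
s=env.state();p=s["eef_pos"];print(s["t"],p,s["opening"],s["grip_force"],s["ft_force"])
t=cam("top");q=cam("scene")
im=crop(q,210,130,110,120,5);im2=cv2.resize(crop(t,200,150,50,120,5),None,fx=1,fy=1)
cv2.imwrite("pics/c5.png",np.hstack([im,im2]))
H=np.array([608.3,148.2,63]);x=np.array([np.cos(.075),np.sin(.075),0])
for th in(0,1.5,1.6,1.7,1.83):print(th,(px(q,H-171*np.cos(th)*x+[0,0,171*np.sin(th)])-[210,130])*5)
E
```

```text
7.95 [651.78620886 149.77066333 235.63596479] 0.005936398453192457 0.0 [-0.26601921 -0.28787258  0.18750569]
0 [557.07789668 620.02236851]
1.5 [229.65583278 255.21987662]
1.6 [197.42299624 249.10140062]
1.7 [166.08807269 246.3086075 ]
1.83 [127.30104805 247.59289958]
```

View pics/c5.png

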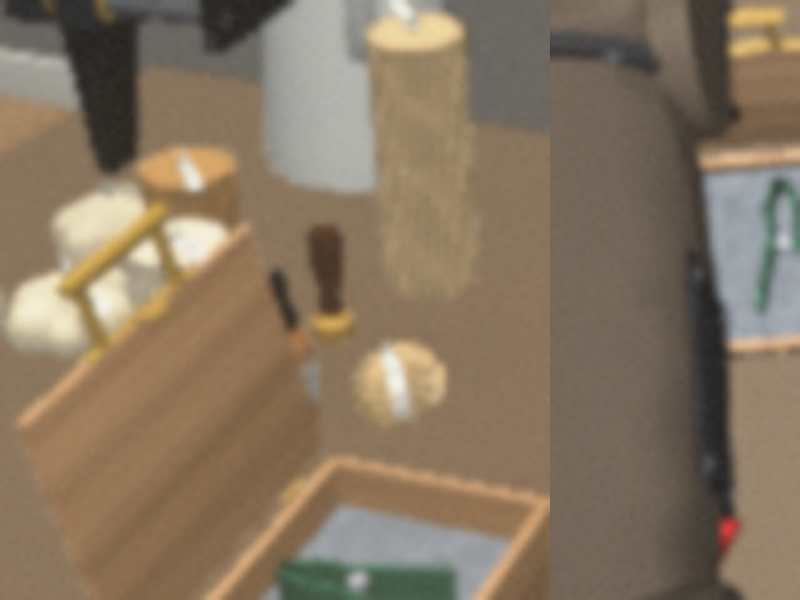

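The lid is resting back: the bar middle at crop (115,250) matches 1.83 rad. The clip is at about (246,196) in the top view. I'll move the arm aside for a clear look.

arm_command(targets=[[-45, -15, 0, 0, 0.6], [-90, -50, 0, 0, 0.6], [-135, -90, 0, 0, 0.6], [-175, -120, 0, 0, 0.6], [-210, -150, 0, 0, 0.6]])

```text
t: 8.55
eef_pos: [522.4, -61.5, 230.0]
tcp_rot: [-3.141, -0.0, 1.646]
ft_force: [-0.1, -0.9, -0.5]
opening: 0.367
grip_force: 0.0
```

arm_command(targets=[[-45, -10, 0, 0, 0.6], [-60, -20, 0, 0, 0.6], [-60, -20, 0, 0, 0.6], [-60, -20, 0, 0, 0.6]])

```text
t: 8.95
eef_pos: [508.4, -121.4, 230.3]
tcp_rot: [-3.141, -0.0, 1.644]
ft_force: [-0.1, -0.1, 0.3]
opening: 0.601
grip_force: 0.0
```

```bash
python3 - <<'E'
from h import *
s=env.state();p=s["eef_pos"];print(s["t"],p,s["opening"],s["joints"])
t=cam("top");q=cam("scene")
im=crop(t,210,175,70,60,8);im=im[:, :400*0+560]
im2=crop(q,240,190,60,120,4)
cv2.imwrite("pics/c6.png",np.hstack([im,im2]))
H=np.array([608.3,148.2,63]);x=np.array([np.cos(.075),np.sin(.075),0]);y=np.array([-x[1],x[0],0])
E
```

```text
8.95 [ 508.41359861 -121.39548135  230.30408753] 0.6006559406283131 [-3.60873620e-01  2.91915310e-01  1.73579795e+00  1.45908507e-04
  1.11442107e+00 -4.34515160e-01]
```

View pics/c6.png

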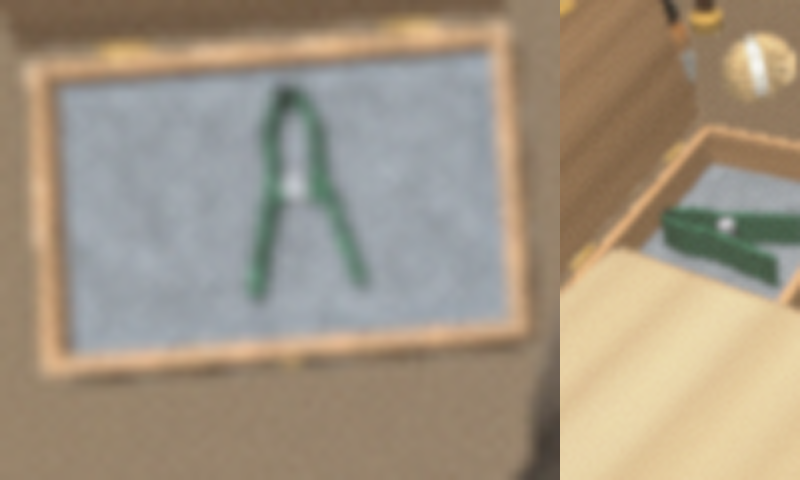

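The clip lies with its jaw tip at crop (288,88), pivot (293,185), and handle ends (257,298) and (365,287), jaws pointing away from the robot.

```bash
python3 - <<'E'
from h import *
t=cam("top")
B=lambda x,y,z:onz(t,210+x/8,175+y/8,z)
tip,pv,h1,h2=[B(*a,58) for a in((288,85),(293,185),(257,298),(365,287))]
print(tip,pv,h1,h2,"len",np.linalg.norm(tip-pv),np.linalg.norm((h1+h2)/2-pv),np.linalg.norm(h1-h2))
m=(h1+h2)/2;d=tip-m;phi=np.degrees(np.arctan2(d[1],d[0]));u=d/np.linalg.norm(d);print("phi",phi)
L=[B(*a,62) for a in((30,65),(510,25),(525,330),(45,372))];print("box",np.mean(L,0),np.linalg.norm(L[0]-L[1]),np.linalg.norm(L[1]-L[2]))
c=tip-u*44; print("pivot on line",c); g=c-28*u; print("grasp",g)
s=env.state()
show(s["eef_pos"],np.degrees(s["tcp_rot"][2]),[[g[0],g[1],150,180+phi]],0.8)
E
```

```text
[589.80516864 140.0037065   58.        ] [547.6591892  137.11910365  58.        ] [500.50906047 151.19659087  58.        ] [504.88492738 106.40051245  58.        ] len 42.2445797273173 45.72560102760102 45.00929740711935
phi 7.329986403638136
box [542.10458045 142.80574119  62.        ] 201.19913930807542 127.80733440602208
pivot on line [546.16474517 134.39002324  58.        ]
grasp [518.3935666  130.81767935  58.        ]
[[22.7, 2.6, 7.3, np.float64(-8.5), 0.8], [45.4, 5.2, 14.6, np.float64(-16.9), 0.8], [68.2, 7.8, 21.9, np.float64(-25.4), 0.8], [90.9, 10.4, 29.2, np.float64(-33.8), 0.8], [113.6, 13.0, 36.6, np.float64(-42.3), 0.8]]
[[15.1, 17.2, 7.3, np.float64(-8.5), 0.8], [30.1, 34.4, 14.6, np.float64(-16.9), 0.8], [45.2, 51.6, 21.9, np.float64(-25.4), 0.8], [60.3, 68.8, 29.2, np.float64(-33.8), 0.8], [75.3, 86.0, 36.6, np.float64(-42.3), 0.8]]
[[-0.4, 22.9, 7.3, np.float64(-8.5), 0.8]]
```

arm_command(targets=[[23, 3, 7, -8.5, 0.8], [45, 5, 14, -17, 0.8], [68, 8, 21, -25.5, 0.8], [91, 10, 29, -34, 0.8], [114, 13, 36.5, -42.3, 0.8]])

```text
t: 9.6
eef_pos: [513.0, -4.9, 193.7]
tcp_rot: [-3.142, -0.0, 2.391]
ft_force: [-0.0, -0.2, -0.0]
opening: 0.797
grip_force: 0.0
```

arm_command(targets=[[15, 17, 7, -8.5, 0.8], [30, 34, 14, -17, 0.8], [45, 52, 22, -25.5, 0.8], [60, 69, 29, -34, 0.8], [75, 86, 36.5, -42.3, 0.8]])

```text
t: 10.1
eef_pos: [517.5, 109.2, 157.2]
tcp_rot: [-3.142, -0.0, 3.13]
ft_force: [-0.3, 0.4, 0.3]
opening: 0.804
grip_force: 0.0
```

arm_command(targets=[[0, 23, 7, -8.5, 0.8], [0, 23, 7, -8.5, 0.8]])

```text
t: 10.3
eef_pos: [517.5, 133.0, 149.6]
tcp_rot: [3.141, -0.001, -3.006]
ft_force: [0.5, -0.2, 0.0]
opening: 0.797
grip_force: 0.0
```

```bash
python3 - <<'E'
from h import *
s=env.state();print(s["eef_pos"],np.degrees(s["tcp_rot"][2]),s["opening"],s["ft_force"])
show(s["eef_pos"],np.degrees(s["tcp_rot"][2]),[[519,131,20,187.5 if s["tcp_rot"][2]>0 else -172.5]],0.8)
E
```

```text
[517.45657753 133.00669797 149.64777362] -172.21179091475767 0.7968480403578468 [ 0.54687581 -0.21114059  0.04608438]
[[-0.4, -0.7, 43.2, np.float64(0.1), 0.8], [-0.8, -1.5, 86.4, np.float64(0.2), 0.8], [-1.3, -2.2, 129.6, np.float64(0.3), 0.8]]
```

arm_command(targets=[[0, -1, 40, 0, 0.8], [-1, -2, 85, 0, 0.8], [-1, -2, 115, 0, 0.8], [-1, -2, 128, 0, 0.8], [-1, -2, 133, 0, 0.8]])

```text
t: 10.8
eef_pos: [519.2, 128.2, 16.9]
tcp_rot: [-3.141, -0.001, -3.014]
ft_force: [0.4, 0.3, 0.0]
opening: 0.804
grip_force: 0.0
```

arm_command(targets=[[0, 0, 2, 0, 0.8], [0, 0, 4, 0, 0.8], [0, 0, 6, 0, 0.8], [0, 0, 7, 0, 0.8], [0, 0, 8, 0, 0.8]])

```text
t: 11.3
eef_pos: [519.6, 128.3, 10.0]
tcp_rot: [-3.141, 0.001, -3.013]
ft_force: [-0.8, -0.6, 0.4]
opening: 0.799
grip_force: 0.0
```

arm_command(targets=[[0, 2, 1, 0, 0.8], [0, 2, 2, 0, 0.8], [0, 2, 3, 0, 0.8], [0, 2, 4, 0, 0.8], [0, 2, 5, 0, 0.8]])

```text
t: 11.8
eef_pos: [519.1, 130.2, 4.5]
tcp_rot: [-3.142, -0.0, -3.013]
ft_force: [-0.6, -0.2, -0.4]
opening: 0.799
grip_force: 0.0
```

arm_command(targets=[[0, 0, 1, 0, 0.8], [0, 0, 2, 0, 0.8], [0, 0, 3, 0, 0.8], [0, 0, 4, 0, 0.8], [0, 0, 4, 0, 0.8]])

```text
t: 12.3
eef_pos: [519.1, 130.2, 0.5]
tcp_rot: [-3.142, -0.0, -3.013]
ft_force: [-0.4, -0.1, 0.5]
opening: 0.8
grip_force: 0.0
```

arm_command(targets=[[0, 0, 1, 0, 0.8], [0, 0, 2, 0, 0.8], [0, 0, 3, 0, 0.8], [0, 0, 3, 0, 0.8]])

```text
t: 12.7
eef_pos: [519.2, 130.2, -2.2]
tcp_rot: [-3.141, 0.0, -3.013]
ft_force: [-1.5, 0.1, 4.1]
opening: 0.798
grip_force: 2.1
```

Contact with the felt at a reported z≈-2 puts the true height at reported +36 mm. I'll rise 2 mm and squeeze.

arm_command(targets=[[0, 0, -2, 0, 0.5], [0, 0, -2, 0, 0.4], [0, 0, -2, 0, 0.3], [0, 0, -2, 0, 0.1], [0, 0, -2, 0, 0.1]])

```text
t: 13.2
eef_pos: [519.0, 130.2, -0.5]
tcp_rot: [-3.141, -0.0, -3.013]
ft_force: [-0.3, 0.5, 0.2]
opening: 0.441
grip_force: 3.6
```

arm_command(targets=[[0, 0, 0, 0, 0], [0, 0, 0, 0, 0], [0, 0, 0, 0, 0], [0, 0, 0, 0, 0], [0, 0, 0, 0, 0]])

```text
t: 13.7
eef_pos: [519.1, 130.2, -0.4]
tcp_rot: [-3.141, 0.0, -3.013]
ft_force: [0.2, -0.5, -0.3]
opening: 0.277
grip_force: 28.2
```

arm_command(targets=[[0, 0, 0, 0, 0], [0, 0, 0, 0, 0], [0, 0, 0, 0, 0]])

```text
t: 14.0
eef_pos: [519.1, 130.2, -0.4]
tcp_rot: [-3.142, 0.0, -3.013]
ft_force: [0.1, 0.0, -0.8]
opening: 0.281
grip_force: 28.2
```

Opening 0.28 (26.6 mm) matches the handles fully pressed. Lifting.

arm_command(targets=[[0, 0, -8, 0, 0], [0, 0, -20, 0, 0], [0, 0, -40, 0, 0], [0, 0, -65, 0, 0], [0, 0, -90, 0, 0]])

```text
t: 14.5
eef_pos: [519.1, 130.3, 91.5]
tcp_rot: [-3.141, 0.001, -3.013]
ft_force: [-0.1, -0.1, -0.9]
opening: 0.279
grip_force: 28.2
```

arm_command(targets=[[0, 0, -20, 0, 0], [0, 0, -40, 0, 0], [0, 0, -50, 0, 0], [0, 0, -50, 0, 0], [0, 0, -50, 0, 0]])

```text
t: 15.0
eef_pos: [518.8, 130.2, 139.3]
tcp_rot: [-3.141, -0.0, -3.013]
ft_force: [-0.4, 0.1, -0.8]
opening: 0.275
grip_force: 28.2
```

```bash
python3 - <<'E'
from h import *
s=env.state();p=s["eef_pos"];psi=np.degrees(s["tcp_rot"][2])%360;print(s["t"],p,psi,s["opening"],s["grip_force"])
show(p,psi,[[470,20,120,150],[440,-85,120,118]],0,step=25,turn=6)
E
```

```text
15.0 [518.82611156 130.20651756 139.33701759] 187.373596938494 0.2747849552043118 28.224115041084588
[[8.9, -14.7, 2.8, np.float64(5.3), 0], [17.9, -29.4, 5.5, np.float64(10.7), 0], [26.8, -44.2, 8.3, np.float64(16.0), 0], [35.8, -58.9, 11.0, np.float64(21.4), 0], [44.7, -73.6, 13.8, np.float64(26.7), 0]]
[[1.4, -17.2, 2.8, np.float64(5.3), 0], [2.7, -34.3, 5.5, np.float64(10.7), 0], [1.7, -52.5, 5.5, np.float64(16.0), 0], [0.6, -70.7, 5.5, np.float64(21.3), 0], [-0.5, -88.8, 5.5, np.float64(26.7), 0]]
[[-9.1, -15.8, 0.0, np.float64(5.3), 0], [-18.2, -31.5, 0.0, np.float64(10.7), 0], [-27.3, -47.3, 0.0, np.float64(16.0), 0]]
```

arm_command(targets=[[9, -15, 3, 5.5, 0], [18, -29, 6, 11, 0], [27, -44, 8, 16, 0], [36, -59, 11, 21.5, 0], [45, -74, 14, 26.7, 0]])

```text
t: 15.5
eef_pos: [483.1, 50.5, 124.5]
tcp_rot: [-3.141, -0.002, 2.8]
ft_force: [0.6, -0.4, -1.2]
opening: 0.278
grip_force: 28.2
```

arm_command(targets=[[1, -17, 3, 5.5, 0], [3, -34, 6, 11, 0], [2, -52, 6, 16, 0], [1, -71, 6, 21.5, 0], [0, -89, 6, 26.7, 0]])

```text
t: 16.0
eef_pos: [453.7, -33.5, 118.7]
tcp_rot: [-3.141, -0.002, 2.334]
ft_force: [-0.4, 0.3, -1.5]
opening: 0.279
grip_force: 28.2
```

arm_command(targets=[[-9, -16, 0, 5.5, 0], [-18, -32, 0, 11, 0], [-27, -47, 0, 16, 0], [-27, -47, 0, 16, 0]])

```text
t: 16.4
eef_pos: [438.7, -86.1, 118.8]
tcp_rot: [-3.14, -0.001, 2.055]
ft_force: [0.0, -0.3, 0.0]
opening: 0.274
grip_force: 28.2
```

```bash
python3 - <<'E'
from h import *
s=env.state();p=s["eef_pos"];psi=np.degrees(s["tcp_rot"][2])%360;print(s["t"],p,psi,s["opening"],s["grip_force"])
t=cam("top");q=cam("scene")
im=crop(t,300,180,80,60,5);im2=crop(q,310,140,80,60,5)
im3=crop(t,330,190,80,60,5)
cv2.imwrite("pics/c7.png",np.vstack([np.hstack([im,im2])]))
for r in(t,q):print(px(r,p+[0,0,36]),px(r,[505,-202,125]),px(r,[505,-202,30]))
E
```

```text
16.4 [438.71185431 -86.0744715  118.77340892] 117.76105359575261 0.2739995203319662 28.22588668204844
[313.00813654 228.95301237] [350.07258703 208.25400753] [348.30220216 211.2642797 ]
[355.63569438 180.76243459] [349.01952414 169.29144949] [348.67446011 196.52768858]
```

View pics/c7.png

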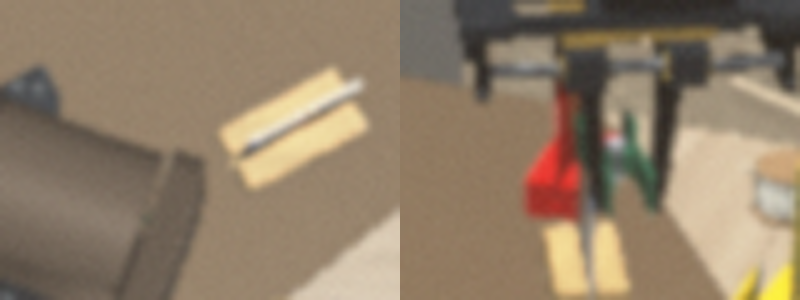

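The scene crop shows the clip held between the fingers, with the pivot at about pixel (353,169). The card is seen almost edge-on near column 348. I'll read the edge column and the clip numerically.

```bash
python3 - <<'E'
from h import *
q=cam("scene");t=cam("top");p=pose()[0]
im=cv2.imread("pics/scene0.png")[:,:,::-1].astype(int)
for v in(160,163,166,170,174,178,182,186,190,194):print(v,[ "%d,%d,%d"%tuple(im[v,u]) for u in range(343,353)])
f=lambda e,a,z:np.array([e[0]+a*np.cos(np.radians(-62)),e[1]+a*np.sin(np.radians(-62)),z])
E=[505,-202]
for a in(0,80):
  for z in(30,77,125):print(a,z,px(q,f(E,a,z)),px(t,f(E,a,z)))
print("pivot pred",px(q,f(p,28,177)))
g=q["frame"].astype(int);G=(g[:,:,1]-np.maximum(g[:,:,0],g[:,:,2]));ys,xs=np.nonzero(G[155:190,325:375]>12)
for v in range(155,190,2):
  r=xs[ys==v-155]; print(v,(r+325).tolist())
E
```

```text
160 ['108,55,42', '114,78,64', '145,122,109', '160,138,127', '131,106,97', '114,100,89', '134,122,104', '141,129,108', '143,130,109', '145,131,112']
163 ['109,53,41', '105,69,54', '124,102,92', '165,155,141', '186,175,162', '150,139,127', '130,113,94', '144,125,102', '166,149,124', '180,162,137']
166 ['108,46,37', '105,54,46', '112,83,74', '137,125,113', '174,155,141', '194,157,141', '178,114,97', '170,89,74', '169,93,76', '171,108,86']
170 ['109,42,35', '107,49,40', '110,74,65', '109,98,88', '125,111,104', '161,116,111', '194,95,88', '206,63,57', '189,52,44', '152,53,43']
174 ['170,48,40', '186,56,45', '163,68,55', '125,86,74', '119,102,95', '138,103,99', '146,81,75', '128,56,49', '113,45,40', '114,58,48']
178 ['146,44,36', '143,54,45', '127,66,54', '104,77,66', '103,93,88', '106,92,94', '111,74,72', '116,69,56', '122,88,69', '124,102,77']
182 ['136,48,39', '133,52,45', '120,66,57', '106,81,72', '105,96,89', '116,105,98', '124,105,89', '127,106,83', '126,105,82', '126,105,83']
186 ['218,182,126', '205,173,123', '169,147,109', '126,115,97', '122,115,104', '155,140,119', '195,167,127'
[... 328 characters left out ...]
219,183,125', '220,183,125']
0 30 [348.67446011 196.52768858] [348.30220216 211.2642797 ]
0 77 [348.84190624 183.31100277] [349.14765967 209.82670685]
0 125 [349.01952414 169.29144949] [350.07258703 208.25400753]
80 30 [346.25620444 184.63134759] [369.11004749 200.09460073]
80 77 [346.37190315 171.89550334] [370.65894166 198.28203031]
80 125 [346.49438654 158.41281723] [372.35311675 196.29944705]
pivot pred [354.16833567 169.06743168]
155 []
157 []
159 []
161 []
163 []
165 [355, 356]
167 [355, 356]
169 [355, 356, 357]
171 [351, 354, 355, 356, 357, 358]
173 [350, 351, 354, 355, 356, 357, 358, 359, 360]
175 [351, 352, 358, 359, 360]
177 [351, 359, 360]
179 []
181 []
183 []
185 []
187 []
189 []
```

```bash
python3 - <<'E'
from h import *
p=pose()[0];print(p)
show([438.7,-86.1,118.8],117.8,[[466.5,-129.6,48,118]],0,step=20)
E
```

```text
[439.37492276 -84.41099122 119.24192622]
[[-10.3, 0.9, 14.2, np.float64(-0.0), 0], [-20.6, 1.7, 28.3, np.float64(-0.1), 0], [-30.9, 2.6, 42.5, np.float64(-0.1), 0], [-41.2, 3.4, 56.6, np.float64(-0.2), 0], [-51.4, 4.3, 70.8, np.float64(-0.2), 0]]
```

arm_command(targets=[[-10, 0.5, 14, 0, 0], [-21, 1, 28, 0, 0], [-32, 1.6, 43, 0, 0], [-42, 2.2, 57, 0, 0], [-52.5, 2.7, 71, 0, 0]])

```text
t: 17.1
eef_pos: [466.8, -129.6, 47.9]
tcp_rot: [-3.141, -0.0, 2.061]
ft_force: [-0.0, -0.2, -0.8]
opening: 0.281
grip_force: 28.2
```

arm_command(targets=[[0, 0, 0, 0, 0], [0, 0, 0, 0, 0], [0, 0, 0, 0, 0], [0, 0, 0, 0, 0]])

```text
t: 17.5
eef_pos: [466.6, -129.7, 49.3]
tcp_rot: [3.141, 0.001, 2.06]
ft_force: [-0.4, 0.7, -0.6]
opening: 0.278
grip_force: 28.2
```

```bash
python3 - <<'E'
from h import *
s=env.state();p=s["eef_pos"];print(s["t"],p,np.degrees(s["tcp_rot"]),s["opening"],s["grip_force"],s["ft_force"])
q=cam("scene");t=cam("top")
a=crop(q,326,150,50,60,10);b=crop(t,330,190,40,30,7)
b=cv2.copyMakeBorder(b,0,600-b.shape[0],0,0,cv2.BORDER_CONSTANT)
cv2.imwrite("pics/c8.png",np.hstack([a,b]))
c,sn=np.cos(np.radians(-62.1)),np.sin(np.radians(-62.1))
print("tips",px(q,p+[0,0,36]),"pivot top",px(q,p+[28*c,28*sn,58]),"jaw end",px(q,p+[72*c,72*sn,58]))
E
```

```text
17.5 [ 466.55179144 -129.65187911   49.28762797] [1.79969229e+02 4.42687873e-02 1.18018071e+02] 0.2780495732651832 28.224098493810743 [-0.43236445  0.67711801 -0.64358048]
tips [351.70738128 193.90903827] pivot top [350.81648438 182.7257454 ] jaw end [349.31930151 175.98937824]
```

View pics/c8.png

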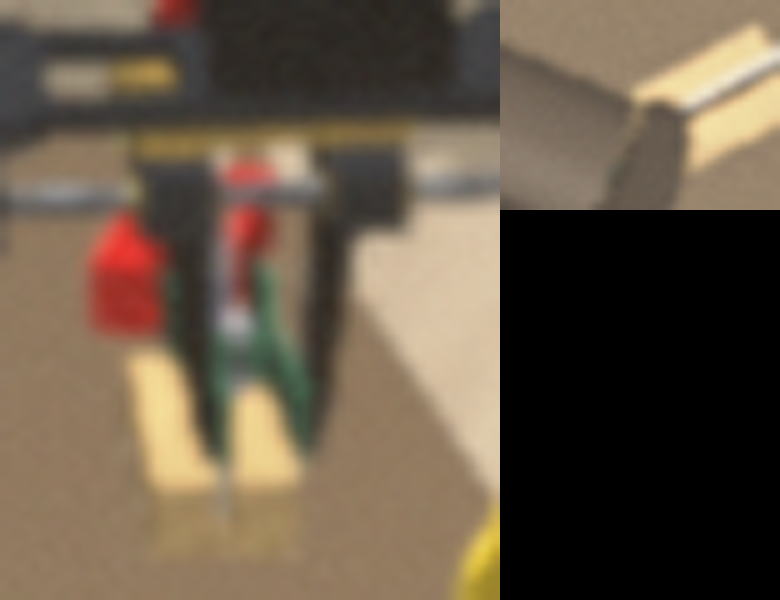

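The crop shows the jaws straddling the card line: right jaw at x≈265, left jaw at about 175 behind the finger (middle 220), and the card at 222. That aligns to within about 1 mm, so I'll advance 32 mm slowly.

arm_command(targets=[[-3, 0, 0, 0, 0], [-6, 0, 0, 0, 0], [-9, 0, 0, 0, 0], [-12, 0, 0, 0, 0], [-15, 0, 0, 0, 0]])

```text
t: 18.1
eef_pos: [473.6, -143.6, 48.6]
tcp_rot: [-3.142, 0.0, 2.059]
ft_force: [0.2, 0.1, -0.4]
opening: 0.278
grip_force: 28.2
```

arm_command(targets=[[-4, 0, 0, 0, 0], [-8, 0, 0, 0, 0], [-12, 0, 0, 0, 0], [-17, 0, 0, 0, 0], [-17, 0, 0, 0, 0]])

```text
t: 18.6
eef_pos: [481.9, -158.9, 48.6]
tcp_rot: [3.141, 0.0, 2.059]
ft_force: [0.7, 0.3, -0.6]
opening: 0.278
grip_force: 28.2
```

```bash
python3 - <<'E'
from h import *
s=env.state();p=s["eef_pos"];print(s["t"],p,np.degrees(s["tcp_rot"]),s["opening"],s["grip_force"],s["ft_force"])
q=cam("scene");t=cam("top");g=q["frame"].astype(int);g0=cv2.imread("pics/scene0.png")[:,:,::-1].astype(int)
c,sn=np.cos(np.radians(-62)),np.sin(np.radians(-62))
for a in(28,50,70):print(a,px(q,p+[a*c,a*sn,58]))
for v in(166,168,170,172,174,176,178,180):print(v,["%d,%d,%d"%tuple(g[v,u]) for u in range(340,356)])
# card/foot displacement: foot + near edge rows unoccluded
for v in(188,190,192,194):print(v,g[v,338:358,2].tolist(),g0[v,338:358,2].tolist())
m=lambda n,f:cv2.matchTemplate(f[192:212,352:385],cv2.imread(n)[196:208,356:380][:,:,:],cv2.TM_SQDIFF_NORMED)
f=t["frame"][:,:,::-1].copy();print(cv2.minMaxLoc(m("pics/top0.png",f))[:3:2])
E
```

```text
18.6 [ 481.85951567 -158.906115     48.62757868] [1.79987031e+02 2.48502800e-02 1.17950021e+02] 0.2779760405958456 28.22404640726745 [ 0.70126463  0.31426913 -0.6002678 ]
28 [349.71860158 177.825779  ]
50 [348.98030877 174.56023079]
70 [348.32855646 171.67746044]
166 ['62,57,52', '58,54,52', '60,56,52', '58,55,53', '60,57,53', '68,62,59', '100,89,80', '154,130,119', '191,143,129', '190,112,97', '188,97,79', '186,98,81', '187,109,93', '182,131,111', '166,144,122', '136,123,105']
168 ['101,61,57', '84,52,48', '65,52,47', '58,54,50', '54,52,47', '64,59,55', '104,98,91', '177,156,147', '227,175,164', '234,124,114', '233,71,63', '230,58,50', '220,69,57', '188,98,81', '158,124,103', '130,115,96']
170 ['208,61,52', '163,51,44', '94,46,41', '55,44,36', '54,45,39', '70,63,56', '99,94,86', '136,121,115', '181,133,126', '207,109,101', '210,78,69', '202,67,54', '170,62,50', '140,82,65', '129,104,85', '106,92,75']
172 ['212,55,46', '154,64,52', '87,63,52', '55,53,43', '56,48,40', '70,63,51', '100,90,78', '129,114,105', '161,118,113', '162,99,90', '119,88,73', '104,94,74', '111,85,66', '125,89,70'
[... 979 characters left out ...]
21, 128, 129, 128, 126, 114, 97, 106, 124, 131, 129, 128, 125, 110, 91, 81, 80, 86]
190 [89, 107, 136, 148, 149, 142, 127, 99, 90, 97, 124, 146, 148, 148, 142, 127, 104, 89, 86, 93] [78, 92, 117, 129, 129, 129, 126, 118, 103, 106, 122, 129, 130, 128, 125, 115, 98, 86, 83, 84]
192 [92, 100, 127, 144, 148, 145, 142, 137, 129, 124, 138, 148, 148, 141, 141, 135, 122, 103, 94, 93] [76, 84, 108, 126, 129, 128, 125, 120, 113, 110, 123, 128, 129, 124, 124, 119, 106, 89, 82, 82]
194 [99, 98, 111, 137, 144, 143, 142, 138, 132, 125, 141, 146, 144, 142, 142, 138, 126, 104, 95, 94] [87, 87, 99, 120, 127, 123, 123, 123, 112, 111, 123, 127, 127, 125, 125, 120, 111, 91, 82, 82]
(0.09705129265785217, (9, 1))
```

```bash
python3 -c "
from cell import env
print(env.job_done())"
```

```text
the job is handed in; nothing more can be done
None
```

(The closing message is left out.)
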